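# Fit the filter cell to the detector head and hold it home

### The job

Fold both flaps of the small carton back well past upright, take out the knurled filter cell and fit it right way up over the nose of the detector head: turn it until its hidden keyways drop over the pins, then push it fully home against the spring. Finish while the gripper is still holding the cell pushed home, because the spring lifts it again if you let go. Leave the flaps open and the other things on the bench where they are.

Things in the scene. Friction and masses are not known exactly. Their poses are not given: they have to be found in the camera images.
- carton: Open brown carton fixed to the bench, 118 (own x) by 168 (own y) by 60 mm high, walls and floor 4 mm. Origin at the centre of its underside. Two flaps, hinged along its long top edges (59 mm either side in own x, 61 mm above the bench), start part-open, sloping up and inwards with a gap between. The filter cell stands on its floor, within 8 mm (own x) and 12 mm (own y) of the middle.
- flap_near (a joint): Angle of the flap on the carton's own -x edge: 0 = lying closed over the carton, 1.57 = standing upright, 3.0 = folded right back outwards (stop). Starts at 0.8 to 1.15. The flap is 55 mm wide from hinge to free edge, 166 mm long, 3 mm thick; its stiff crease needs under 2 N and it stays where it is left.
- flap_far (a joint): The same for the flap on the carton's own +x edge.
- flap_near_edge (a point): Middle of the free edge of the flap on the carton's own -x side.
- flap_far_edge (a point): Middle of the free edge of the flap on the carton's own +x side.
- cell: Filter cell: a dark knurled collar, 56 mm outside diameter, 42 mm high, 0.1 to 0.21 kg, standing upright in the carton, turned any way about its axis. Origin at the centre of its underside, z up. Bore from below 40 mm diameter, 37 mm deep, with three hidden lengthwise keyways 10 mm wide and 4.5 mm deep, 120 degrees apart, one of them towards own +x.
- cell_top (a point): Centre of the cell's top rim, 42 mm above its origin; an amber glass lies 2.5 mm below it. A small lug, 3 mm high, on the rim towards the cell's own +x marks one keyway.
- head: Detector head: a 90 mm square aluminium block on a 120 (own x) by 100 mm base plate, fixed to the bench. Origin at the centre of its underside. An upright round steel nose, 37.6 mm in diameter, rises from the round shoulder on its top; the nose tapers to 29.6 mm over its top 6 mm.
- nose_top (a point): Centre of the top of the nose, 34 mm above the shoulder.
- pin_tops (a point): Point on the nose's axis, 16 mm above the shoulder, level with the tops of the three pins, which are 4 mm wide, 120 degrees apart and stick out 4.2 mm. A cell not lined up rests on them with its underside here. One pin lies towards the head's own +x give or take 0.5 rad; its exact angle is not reported: find it by turning the cell (it drops when within about 0.13 rad) or by looking.
- shoulder (a point): Centre of the head's shoulder, the hard stop, 50 mm above the bench on the nose's axis; a cell pushed fully home has its underside here.
- seat (a joint): Travel of the brass spring ring round the foot of the nose: 0 = up (its top 5 mm above the shoulder), 0.005 = pushed fully down. The spring gives about 3.6 N at the start and 9.6 N fully down, so the cell alone rests at 0 and must be pushed.
- spool: Bystander: empty grey spool, 48 mm diameter, 42 mm high, standing between carton and head. Origin at the centre of its underside.
- screwdriver: Bystander: screwdriver 190 mm long, lying along own x.
- multimeter: Bystander: hand multimeter 140 (own x) by 72 by 38 mm, lying near the robot. Origin at the centre of its underside.
- jar: Bystander: jar 56 mm diameter, 55 mm high. Origin at the centre of its underside.
- tape: Bystander: roll of paper tape lying flat, 90 mm diameter, 20 mm high. Origin at the centre of its underside.
- wrench: Bystander: wrench lying along own x.
- parts_tray: Bystander: empty grey parts tray 140 (own x) by 100 by 35 mm. Origin at the centre of its underside.
There are look-alikes about, which are no part of the job. What is shaped like the head but orange or red is not meant.

How it is judged:
By the outcome, as a careful person would: the job done as asked, in the order asked, and still so for the second after the job is handed in, while the arm keeps its last pose, push and grip.
It also fails if it takes over 61 s, if anything falls off the work surface, if the arm or the gripper's body presses on something with over 40 N, if the wrist force passes 120 N, or if a joint passes its speed limit or range.

### The arm

A 6-joint arm with a two-finger parallel gripper is mounted at the origin on the work surface. World frame = base frame: x ahead of the robot, y to its left, z up, the work surface at z = 0. Lengths are in m, angles in rad, forces in N, time in s.
With the tool pointing down it reaches from about 0.35 to 0.85 m from the base axis. Payload 8.1 kg.
Tool frame: the origin (TCP) lies between the finger pads; the fingertips stand 14 mm ahead of it and the grasp point (between the pads) lies 5 mm behind it; z points along the fingers, y is the direction in which the jaws open and shut (so a half turn about z gives the same grasp; the last joint's range is limited). The gripper opens to 93 mm and grips with 3 to 60 N. Pads are 15 mm wide; open, the fingers measure 128 mm over their backs; the gripper's body (75 mm by 188 mm) begins 65 mm behind the grasp point.
Start: joints at [1.042, 0.13, 1.488, -0, 1.523, -0.085], TCP at [0.258, 0.542, 0.233] pointing down, gripper open.
Joint ranges: [-2.96, 2.96], [-0.89, 2.26], [0.02, 2.5], [-1.34, 4.48], [0, 2.73], [-2.66, 2.66]. Speed limits (rad/s): [2.39, 2.39, 2.79, 3.14, 3.14, 3.14].

### API

Orientations are given as a rotation vector (axis times angle).
In Python, from rig import manip, capture, camera_info gives the robot as it stands.
- The arm moves only by the tool servo_tool, never from a script. Its argument "steps" is a list of rows, each a list of 7 numbers: the shift along the world's x, y, z in m, then the turn, a rotation vector about the world's x, y, z in rad, then the closure in counts, from 0 (fully open) to 255 (shut). A call has 1 to 5 rows; each row shifts and turns the pose as measured when the row begins; what a row does not reach is not made up. A row lasts 1/8 s, in which the tool goes at most 62.5 mm and 10.7 degrees, less where a joint would pass 70% of its speed; a pose out of reach is approached as far as the arm can. A call with a gripper value outside its range is refused whole. The fingers move at their own pace and stop on an object; the grip force is fixed at half the most. Time passes only in rows, so rows that do not move let the fingers close. It gives the time, the measured TCP pose, the force and the opening at its end, in the units of the state.
- manip.state(): the state, without advancing time (a new reading comes with each control period).
- capture(name): name is "scene" or "top" or "wrist"; returns the picture (384x512x3 uint8, red, green, blue); there is no depth.
- camera_info(name): a dict with "fx", "fy", "cx", "cy" (pixels), "origin" and "attitude" of the camera in the world. Camera axes: x right, y down, z forward; pixel columns grow to the right and rows downward; lengths in m; the calibration is good to about 2 mm. A picture is of the moment at which its call begins: read the wrist's pose just before it. camera_info takes no time and is no camera call; for the wrist camera it gives the pose at the moment of the call.
- manip.job_done(): hands the job in, once; it reports no verdict.
The state is a dict: "clock": time; "q": joint angles; "qd": joint speeds; "joint_efforts": joint torques, N m; "tool_pos": TCP position; "tool_rot": TCP orientation; "wrist_force": force on the tool from outside, world axes, zero at the start; "moment": the same for the moment, N m; "grip_width": opening from 0.0 (shut) to 1.0 (fully open).
Only numpy, scipy, OpenCV 4.12 (cv2) and the standard library are available. Lean on these libraries where they do the work, as an engineer would, in place of code of your own. Each camera call takes 0.05 s, during which the arm holds its last target.

## Working session

There is one attempt and no reset: what is moved stays moved. The work goes in short steps, Python scripts to look and compute and a tool call to move; the robot and the scene stay as the last step left them, time stands still between calls to the robot, and variables do not carry over. Pictures are saved under pics/ and viewed, and the job is handed in when it is done.

Besides the shell and the picture viewer there is one more tool, called after ">>>" as name(argument=value, ...), one argument or row to a line, values as JSON. servo_tool: Moves the arm, as the interface text tells. Its arguments: {"type":"object","properties":{"steps":{"type":"array"}},"required":["steps"]}

```bash
ls; mkdir -p pics; cat > h.py <<'E'
import numpy as np, cv2
from rig import manip, capture, camera_info
def snap(cam,fn,crop=None,s=1):
    ci=camera_info(cam); im=capture(cam)
    np.save('pics/'+fn+'.npy',im)
    o=im if crop is None else im[crop[1]:crop[3],crop[0]:crop[2]]
    if s!=1:o=cv2.resize(o,None,fx=s,fy=s,interpolation=cv2.INTER_CUBIC)
    cv2.imwrite('pics/'+fn+'.png',o[:,:,::-1]); return ci
def crop(src,fn,c,s):
    im=np.load('pics/'+src+'.npy');o=cv2.resize(im[c[1]:c[3],c[0]:c[2]],None,fx=s,fy=s,interpolation=cv2.INTER_CUBIC)
    cv2.imwrite('pics/'+fn+'.png',o[:,:,::-1])
def R(ci):
    a=np.array(ci['attitude'],float)
    return a if a.shape==(3,3) else cv2.Rodrigues(a)[0]
def atz(ci,u,v,z):
    d=R(ci)@np.array([(u-ci['cx'])/ci['fx'],(v-ci['cy'])/ci['fy'],1]);o=np.array(ci['origin'])
    return o+d*(z-o[2])/d[2]
def proj(ci,p):
    c=R(ci).T@(np.array(p)-np.array(ci['origin']));return np.array([ci['fx']*c[0]/c[2]+ci['cx'],ci['fy']*c[1]/c[2]+ci['cy']])
E
python3 - <<'E'
from h import *
for c in ['scene','top','wrist']:
    print(c,snap(c,c+'0',None,1.5))
print(manip.state())
E
```

```text
pics
scene {'fx': 479.46161796141513, 'fy': 479.46161796141513, 'cx': 251.24254137663965, 'cy': 191.4675062321532, 'origin': array([1.22959571, 0.43480784, 1.38958789]), 'attitude': array([-1.35596221, -2.4920535 ,  0.6628309 ])}
top {'fx': 411.85459385111835, 'fy': 411.85459385111835, 'cx': 254.9597913192921, 'cy': 189.2200970318014, 'origin': array([ 0.43729946, -0.02446045,  1.29917482]), 'attitude': array([-2.11616985,  2.17996929, -0.11682416])}
wrist {'fx': 311.72004929034557, 'fy': 311.72004929034557, 'cx': 258.5418845053902, 'cy': 193.00495165607958, 'origin': array([0.19522799, 0.5717225 , 0.38356047]), 'attitude': array([2.46897886, 1.55971082, 0.19688247])}
{'clock': 0.15, 'q': array([ 1.04161280e+00,  1.31014191e-01,  1.48902640e+00, -5.97868612e-06,
        1.52298339e+00, -8.54244788e-02]), 'qd': array([ 0.00090215, -0.00413571, -0.00180474, -0.00043999,  0.00127652,
       -0.00034395]), 'joint_efforts': array([ 2.51174206e-04, -5.60480833e+01, -4.92332411e+01,  7.68487738e-02,
        3.05622385e-02, -7.75692342e-05]), 'tool_pos': array([0.25738759, 0.54152987, 0.23181406]), 'tool_rot': array([-6.91255122e-01, -3.06416085e+00,  2.14554666e-03]), 'wrist_force': array([-0.44908225,  0.29406312, -0.66532324]), 'moment': array([-0.07265073,  0.03438826, -0.00363034]), 'grip_width': 0.9999999526422757}
```

View pics/scene0.png

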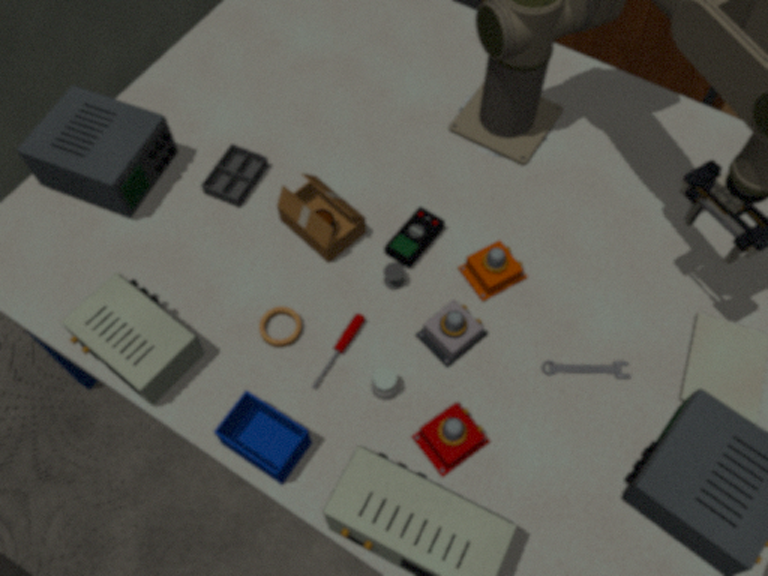

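View pics/top0.png

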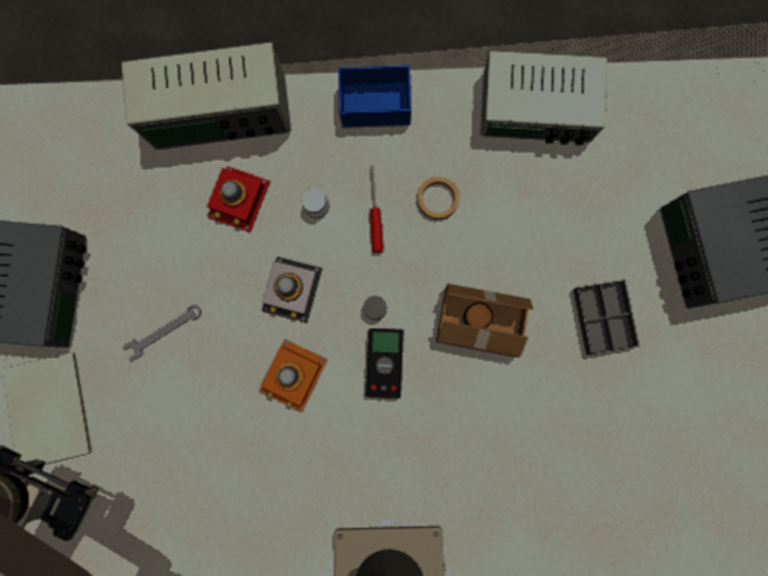

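View pics/wrist0.png

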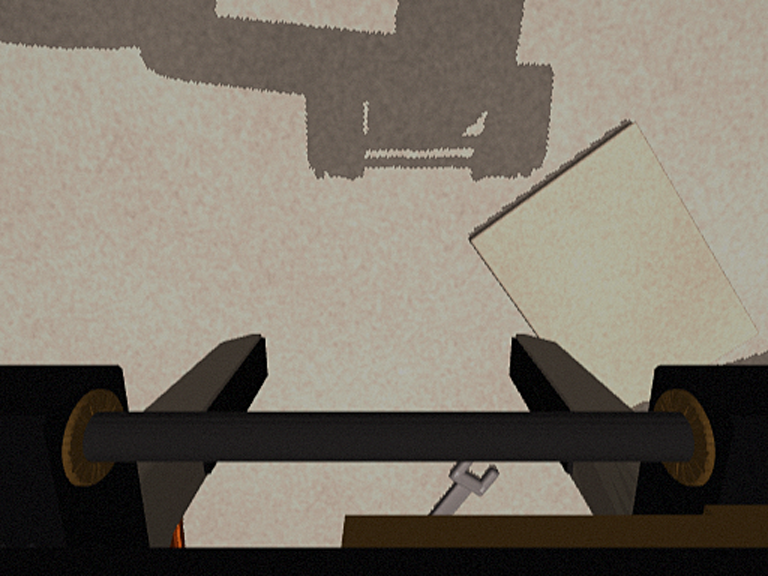

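The scene camera shows the carton, the aluminium head (top view about (290,288) enlarged), the red and orange look-alikes, and the spool at (375,308). I'll enlarge crops to measure.

```bash
python3 - <<'E'
from h import *
crop('top0','c1',(280,180,370,245),8.5)
crop('top0','c2',(165,160,265,235),8)
crop('scene0','c3',(175,105,255,180),8)
E
```

```text
(no output)
```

View pics/c1.png

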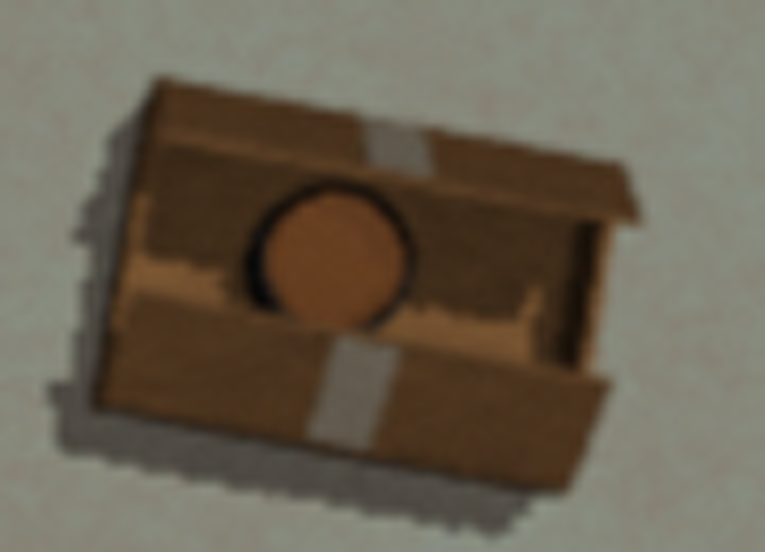

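View pics/c2.png

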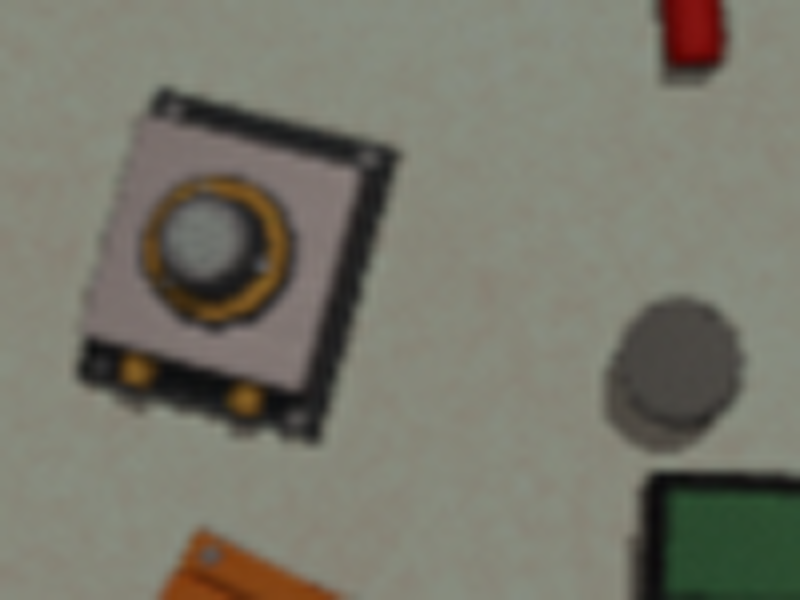

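View pics/c3.png

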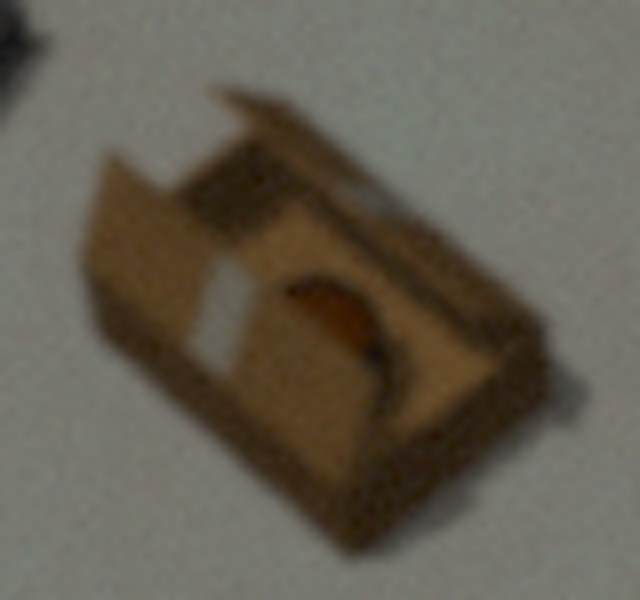

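```bash
python3 - <<'E'
from h import *
ci=camera_info('top')
c1=lambda u,v,z:atz(ci,280+(u+.5)/8.5-.5,180+(v+.5)/8.5-.5,z)
c2=lambda u,v,z:atz(ci,165+(u+.5)/8-.5,160+(v+.5)/8-.5,z)
P=[c1(*p,0.061) for p in [(158,78),(625,165),(565,492),(97,408)]]
P=np.array(P)[:,:2];print(P,P.mean(0))
for i in range(4): 
    d=P[(i+1)%4]-P[i];print(np.linalg.norm(d),np.degrees(np.arctan2(d[1],d[0])))
# flap angle from free edge
for s in np.linspace(.7,1.3,7):
    z=.061+.055*np.sin(s)
    print(s,.055*np.cos(s),c1(395,178,z)[:2]-c1(392,122,.061)[:2],c1(360,338,z)[:2]-c1(340,450,.061)[:2])
print('cell glass',c1(337,258,.0435))
print('plate',[c2(*p,0.006)[:2] for p in [(165,90),(398,155),(315,440),(80,378)]])
B=np.array([c2(*p,0.045)[:2] for p in [(145,118),(358,165),(300,390),(85,335)]]);print(B,B.mean(0))
print('ring',c2(217,250,.055),'nosetop',c2(203,237,.084))
print('spool',c2(685,362,.042))
E
```

```text
[[ 0.59173571 -0.13595515]
 [ 0.55562258 -0.29954561]
 [ 0.44142756 -0.27196077]
 [ 0.47544868 -0.10967346]] [ 0.51605863 -0.20428375]
0.16752909495942236 -102.44857845074694
0.11747947435890502 166.41983624424037
0.16581498579024903 78.1602443168224
0.11921996643712938 -12.735291966247742
0.7 0.042066320300646866 [-0.02329746  0.00548247] [ 0.03728187 -0.00379649]
0.7999999999999999 0.0383188690140941 [-0.02367488  0.00611194] [ 0.03708695 -0.00321614]
0.9 0.03418854825488654 [-0.02401531  0.00667972] [ 0.03691112 -0.00269265]
1.0 0.02971662682274769 [-0.02431536  0.00718014] [ 0.03675616 -0.00223128]
1.1 0.024947786678406754 [-0.02457202  0.00760819] [ 0.0366236  -0.00183661]
1.2000000000000002 0.019929676496217037 [-0.02478272  0.00795961] [ 0.03651477 -0.00151261]
1.3 0.014712435574352305 [-0.02494537  0.00823088] [ 0.03643077 -0.00126251]
cell glass [ 0.52698436 -0.19880594  0.0435    ]
plate [array([0.66739114, 0.21663287]), array([0.63822713, 0.12388657]), array([0.52584531, 0.1584309 ]), array([0.55310849, 0.25114093])]
[[0.64971685 0.21720028]
 [0.62875349 0.13492543]
 [0.54247254 0.1584165 ]
 [0.56610578 0.24083852]] [0.59676217 0.18784518]
ring [0.5961293  0.18804034 0.055     ] nosetop [0.59747399 0.18827749 0.084     ]
spool [0.54903296 0.01097581 0.042     ]
```

>>> servo_tool(
  steps=[
    [0.03,-0.055,0,0,0,0.04,255],
    [0.03,-0.055,0,0,0,0.04,255],
    [0.03,-0.055,0,0,0,0.04,255],
    [0.03,-0.055,0,0,0,0.04,255],
    [0.03,-0.055,0,0,0,0.04,255],
  ],
)

```text
clock: 0.78
tool_pos: [0.4047, 0.2659, 0.2293]
tool_rot: [-0.36, -3.119, 0.006]
wrist_force: [1.0, 0.3, 0.5]
grip_width: 0.51
```

>>> servo_tool(
  steps=[
    [0.015,-0.06,0,0,0,0,255],
    [0.015,-0.06,0,0,0,0,255],
    [0.015,-0.06,0,0,0,0,255],
    [0.015,-0.06,0,0,0,0,255],
    [0.015,-0.06,0,0,0,0,255],
  ],
)

```text
clock: 1.4
tool_pos: [0.4791, -0.0377, 0.2288]
tool_rot: [-0.358, -3.121, 0.005]
wrist_force: [0.6, 0.2, 0.3]
grip_width: 0.012
```

>>> servo_tool(
  steps=[
    [0.014,-0.056,0,0,0,0,255],
    [0.014,-0.056,0,0,0,0,255],
    [0.006,-0.04,0,0,0,0,255],
  ],
)

```text
clock: 1.78
tool_pos: [0.5131, -0.1964, 0.2282]
tool_rot: [-0.361, -3.12, 0.005]
wrist_force: [0.3, 0.1, -0.3]
grip_width: 0.004
```

```bash
python3 - <<'E'
from h import *
print(snap('wrist','w1',None,1.5))
s=manip.state();print(s['tool_pos'],s['q'],s['grip_width'])
E
```

```text
{'fx': 311.72004929034557, 'fy': 311.72004929034557, 'cx': 258.5418845053902, 'cy': 193.00495165607958, 'origin': array([ 0.44604013, -0.1798479 ,  0.38009228]), 'attitude': array([2.29851909, 1.82126214, 0.22872507])}
[ 0.51291264 -0.20043564  0.22803136] [-4.62009897e-01 -1.72172451e-03  1.63442062e+00 -5.49116735e-03
  1.50727665e+00 -1.79991910e+00] 0.0054113067976970745
```

View pics/w1.png

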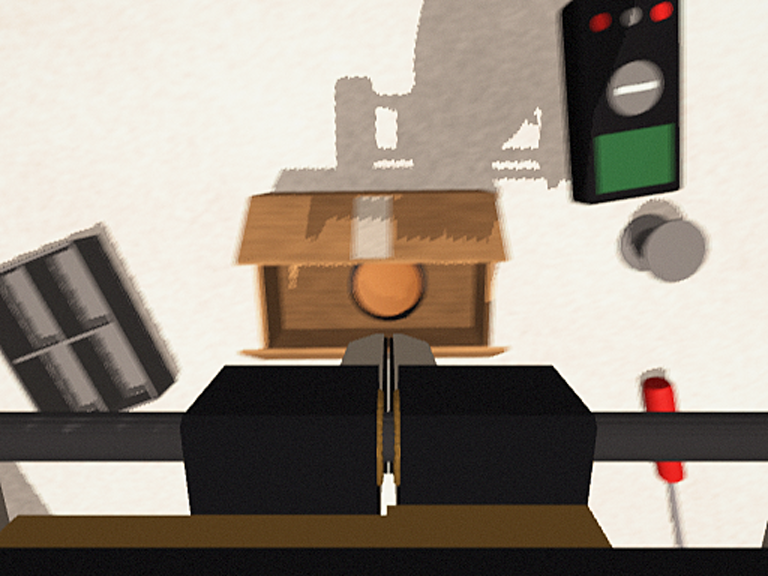

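```bash
cat >> h.py <<'E'
W1=dict(fx=311.72,fy=311.72,cx=258.54,cy=193.005,origin=[0.44604013,-0.1798479,0.38009228],attitude=[2.29851909,1.82126214,0.22872507])
C=np.array([.516,-.204]);a=np.radians(-12.7)
def own(p): d=np.array(p)[:2]-C; return np.array([d[0]*np.cos(a)+d[1]*np.sin(a),-d[0]*np.sin(a)+d[1]*np.cos(a)])
E
python3 - <<'E'
from h import *
f=lambda u,v,z:own(atz(W1,u/1.5,v/1.5,z))*1000
print('near hinge',f(250,192,.061),f(495,190,.061))
for z in (.095,.1,.105,.11):print(z,'near edge',f(236,263,z),f(508,261,z),'far',f(242,352,z),f(508,350,z))
print('glass',f(389,287,.0435))
E
```

```text
near hinge [-59.17191039 -85.07905031] [-58.96961303  78.74318372]
0.095 near edge [-17.58543788 -87.44671924] [-17.36029072  81.34401433] far [ 41.56843772 -88.89739719] [41.60415348 84.58656017]
0.1 near edge [-18.56709511 -85.76958657] [-18.34589662  80.06086457] far [ 39.54932911 -87.19482227] [39.58441849 83.24654205]
0.105 near edge [-19.54875234 -84.09245391] [-19.33150252  78.77771481] far [ 37.53022051 -85.49224735] [37.56468349 81.90652393]
0.11 near edge [-20.53040957 -82.41532124] [-20.31710842  77.49456504] far [ 35.5111119  -83.78967243] [35.5449485  80.56650581]
glass [11.65613324  7.34249919]
```

>>> servo_tool(
  steps=[
    [0.012,-0.003,-0.04,0,0,0,255],
    [0,0,-0.05,0,0,0,255],
    [0,0,-0.04,0,0,0,255],
    [0,0,-0.005,0,0,0,255],
  ],
)

```text
clock: 2.33
tool_pos: [0.5247, -0.2054, 0.09]
tool_rot: [0.371, 3.119, -0.01]
wrist_force: [0.2, 0.5, 0.6]
grip_width: 0.003
```

>>> servo_tool(
  steps=[
    [0.02,-0.0045,0.002,0,0,0,255],
    [0.02,-0.0045,0.002,0,0,0,255],
    [0.02,-0.0045,0.002,0,0,0,255],
    [0.02,-0.0045,0.002,0,0,0,255],
    [0.016,-0.0035,0,0,0,0,255],
  ],
)

```text
clock: 2.95
tool_pos: [0.6246, -0.2272, 0.1061]
tool_rot: [0.37, 3.116, -0.012]
wrist_force: [1.0, -0.4, -0.5]
grip_width: 0.005
```

>>> servo_tool(
  steps=[
    [-0.012,0.003,-0.008,0,0,0,255],
    [0,0,-0.01,0,0,0,255],
    [0,0,0,0,0,0,255],
  ],
)

```text
clock: 3.32
tool_pos: [0.6166, -0.2249, 0.0933]
tool_rot: [0.367, 3.109, -0.015]
wrist_force: [0.4, 0.8, -0.6]
grip_width: 0.008
```

```bash
python3 - <<'E'
from h import *
snap('scene','s1',(165,95,275,180),7)
s=manip.state();print(s['tool_pos'],s['wrist_force'])
E
```

```text
[ 0.61689262 -0.22505135  0.09394653] [-0.42347611  0.07082306 -0.63494425]
```

View pics/s1.png

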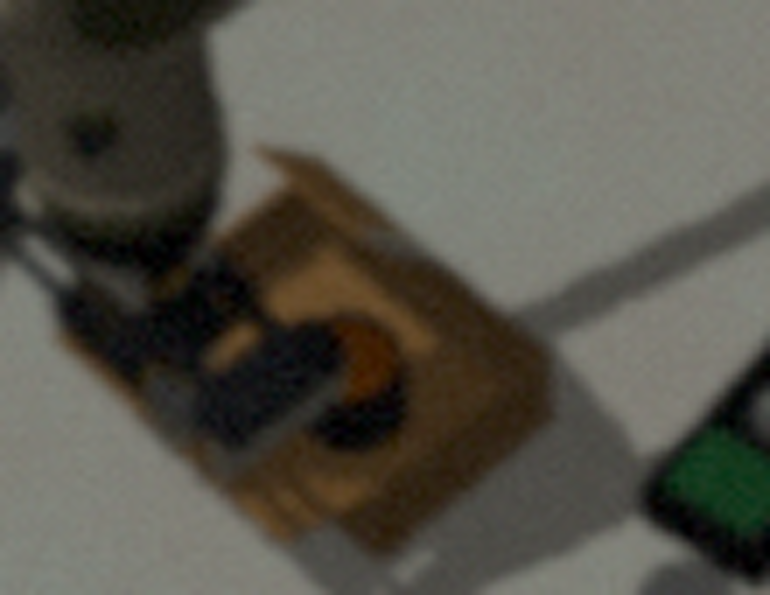

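>>> servo_tool(
  steps=[
    [-0.04,0.009,0.002,0,0,0,255],
    [-0.04,0.009,-0.002,0,0,0,255],
    [-0.02,0.0045,-0.004,0,0,0,255],
    [-0.02,0.0045,-0.002,0,0,0,255],
    [-0.02,0.0045,0,0,0,0,255],
  ],
)

```text
clock: 4.0
tool_pos: [0.4763, -0.1938, 0.0909]
tool_rot: [0.366, 3.103, -0.018]
wrist_force: [-0.1, 0.1, 0.6]
grip_width: 0.001
```

>>> servo_tool(
  steps=[
    [-0.02,0.0045,0,0,0,0,255],
    [-0.02,0.0045,0,0,0,0,255],
    [-0.016,0.0035,0,0,0,0,255],
    [0.0,0,-0.004,0,0,0,255],
  ],
)

```text
clock: 4.5
tool_pos: [0.4209, -0.1822, 0.0907]
tool_rot: [0.366, 3.095, -0.022]
wrist_force: [0.1, 0.4, 0.8]
grip_width: 0.003
```

```bash
python3 - <<'E'
from h import *
snap('scene','s2',(165,95,275,180),7)
s=manip.state();print(s['tool_pos'],s['tool_rot'],own(s['tool_pos']))
E
```

```text
[ 0.42112549 -0.18214716  0.09015988] [ 0.36614865  3.09570306 -0.02178291] [-0.09735763  0.0004604 ]
```

View pics/s2.png

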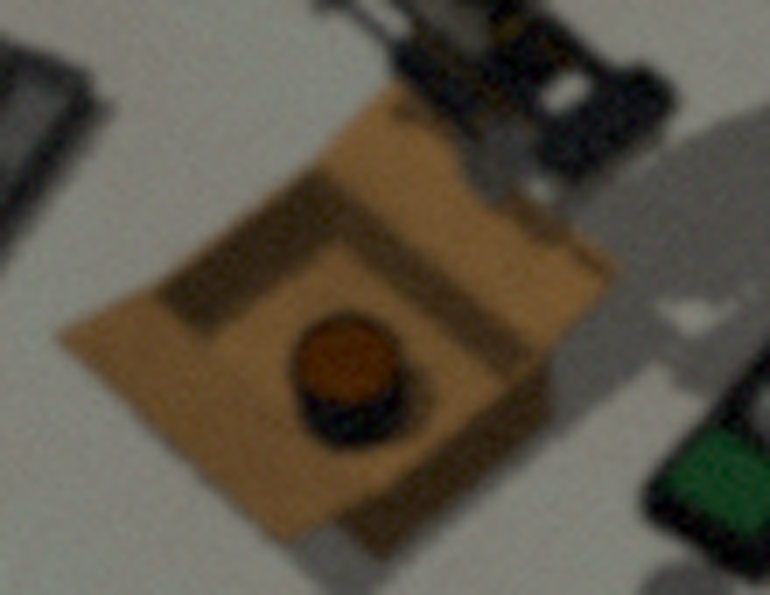

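```bash
cat >> h.py <<'E'
def drot(jawdeg,rv):
    j=np.radians(jawdeg); y=np.array([np.cos(j),np.sin(j),0]);z=np.array([0,0,-1.]);x=np.cross(y,z)
    T=np.stack([x,y,z],1); return cv2.Rodrigues(T@cv2.Rodrigues(np.array(rv,float))[0].T)[0].ravel()
E
python3 - <<'E'
from h import *
print(drot(77.3,manip.state()['tool_rot']))
E
```

```text
[0.01656955 0.02254138 0.01380121]
```

>>> servo_tool(
  steps=[
    [0.01,-0.003,0.05,0,0,0,255],
    [0.03,-0.007,0.05,0,0,0,0],
    [0.03,-0.006,0.01,0,0,0,0],
    [0.0,0,0,0,0,0,0],
  ],
)

```text
clock: 5.05
tool_pos: [0.4944, -0.1985, 0.2031]
tool_rot: [0.367, 3.096, -0.021]
wrist_force: [0.1, 0.1, 0.2]
grip_width: 0.28
```

```bash
python3 - <<'E'
from h import *
print(snap('wrist','w2',None,1.5))
s=manip.state();print(s['tool_pos'],s['tool_rot'],drot(77.3,s['tool_rot']),s['grip_width'],s['clock'])
crop('w2','w2c',(190,110,330,230),5.5)
E
```

```text
{'fx': 311.72004929034557, 'fy': 311.72004929034557, 'cx': 258.5418845053902, 'cy': 193.00495165607958, 'origin': array([ 0.42400727, -0.1795747 ,  0.35315339]), 'attitude': array([2.28218844, 1.80044811, 0.24093903])}
[ 0.49348647 -0.19825486  0.20272381] [ 0.36696804  3.09682665 -0.02041786] [0.01556117 0.02144327 0.0142385 ] 0.32092536031678365 5.1
```

View pics/w2.png

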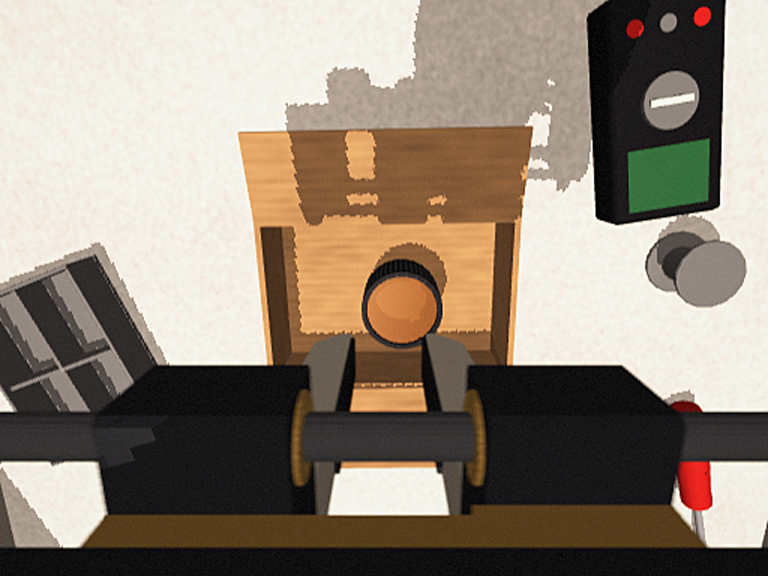

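View pics/w2c.png

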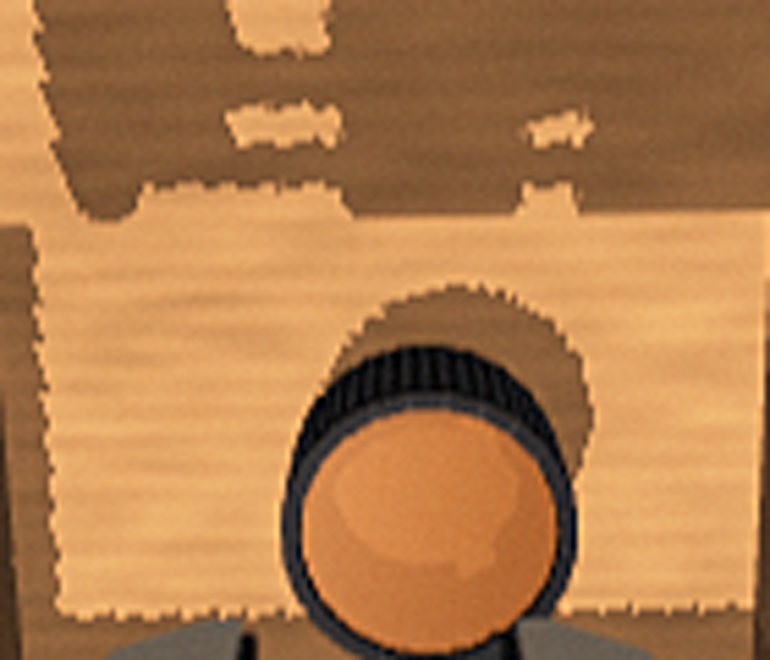

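>>> servo_tool(
  steps=[
    [-0.02,0.0045,0,0.01,0.014,0.01,0],
    [-0.01,0.002,0,0.005,0.007,0.004,0],
    [0,0,0,0,0,0,0],
  ],
)

```text
clock: 5.48
tool_pos: [0.4588, -0.1903, 0.2002]
tool_rot: [-0.346, -3.117, -0.003]
wrist_force: [0.1, -0.3, 0.6]
grip_width: 0.647
```

```bash
python3 - <<'E'
from h import *
print(snap('wrist','w3',None,1.5))
s=manip.state();print(s['tool_pos'],s['tool_rot'],drot(77.3,s['tool_rot']),s['grip_width'],s['clock'])
crop('w3','w3c',(200,150,320,250),6.5)
E
```

```text
{'fx': 311.72004929034557, 'fy': 311.72004929034557, 'cx': 258.5418845053902, 'cy': 193.00495165607958, 'origin': array([ 0.39235651, -0.17524753,  0.35247582]), 'attitude': array([2.29650226, 1.83668486, 0.23058795])}
[ 0.45912311 -0.1904025   0.20027288] [-3.45887163e-01 -3.11700732e+00 -2.98211687e-03] [-0.00249305 -0.0052077  -0.00062568] 0.6853204127163153 5.525
```

View pics/w3c.png

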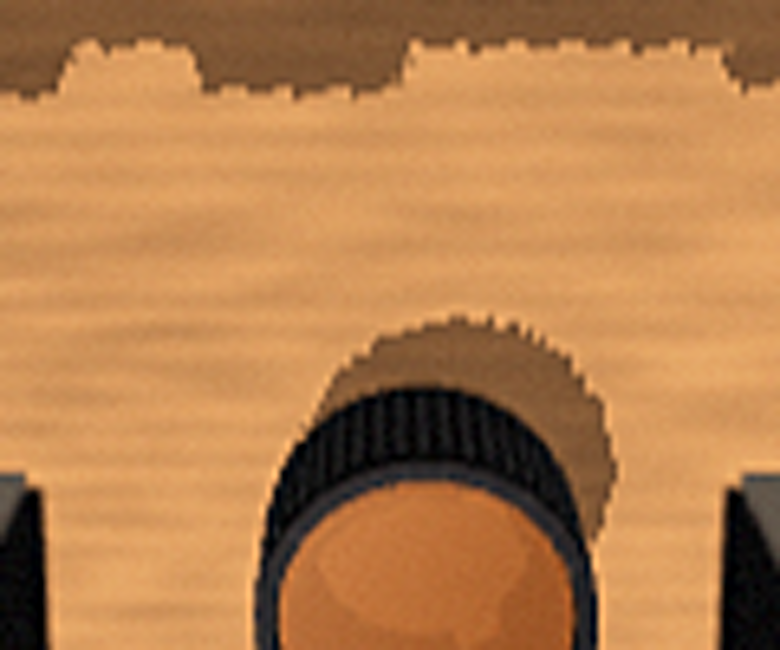

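```bash
python3 - <<'E'
from h import *
crop('w3','w3d',(210,200,320,290),7)
E
```

```text
(no output)
```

View pics/w3d.png

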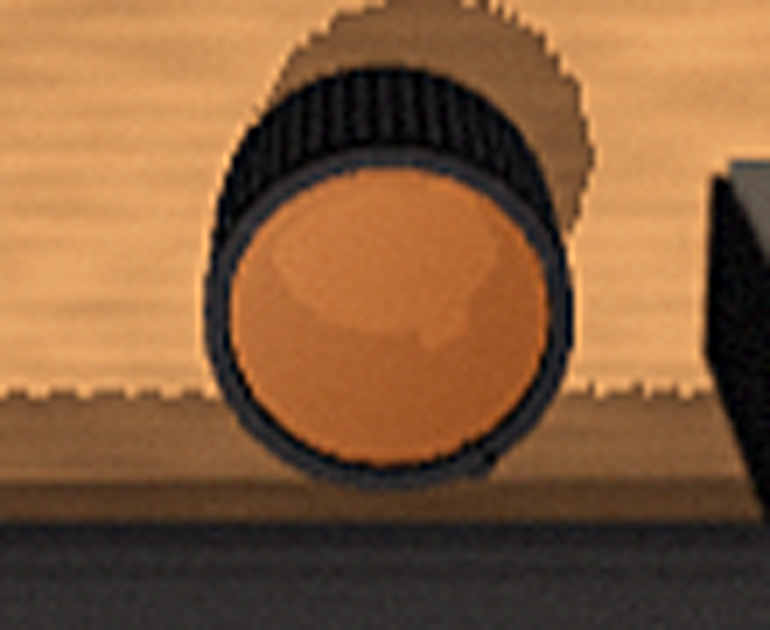

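```bash
python3 - <<'E'
from h import *
W=dict(W1,origin=[0.39235651,-0.17524753,0.35247582],attitude=[2.29650226,1.83668486,0.23058795])
f=lambda u,v,z:atz(W,210+(u+.5)/7-.5,200+(v+.5)/7-.5,z)
c=f(389,318,.0435);print('glass c',c,own(c)); 
r=[f(205,310,.046),f(573,310,.046),f(390,488,.046),f(390,147,.046)]
print('rim w,h',np.linalg.norm(r[0]-r[1]),np.linalg.norm(r[2]-r[3]),(r[0]+r[1])/2,(r[2]+r[3])/2)
c=(c[:2]+(r[2]+r[3])[:2]/2)/2
for z in(.046,.0475,.049):
    l=f(483,463,z)[:2]-c;print(np.linalg.norm(l),np.degrees(np.arctan2(l[1],l[0])))
E
```

```text
glass c [ 0.52604292 -0.19752944  0.0435    ] [0.00837469 0.00852016]
rim w,h 0.055608263679735224 0.05555550388016184 [ 0.52369085 -0.19706544  0.046     ] [ 0.52547426 -0.1973069   0.046     ]
0.027402256185433235 19.240523101209323
0.026689340982596985 19.92237008601043
0.025980412675787563 20.641534773076504
```

>>> servo_tool(
  steps=[
    [0.035,-0.004,0,-0.002,-0.005,0,0],
    [0.025,-0.003,-0.02,0,0,0,0],
    [0.002,0,-0.03,0,0,0,0],
    [0,0,0,0,0,0,0],
  ],
)

```text
clock: 6.02
tool_pos: [0.5225, -0.1978, 0.1497]
tool_rot: [0.348, 3.12, -0.0]
wrist_force: [-1.0, 0.4, -0.7]
grip_width: 1.002
```

>>> servo_tool(
  steps=[
    [0.003,0,-0.04,0,0,0,0],
    [0,0,-0.04,0,0,0,0],
    [0,0,-0.028,0,0,0,0],
    [0,0,-0.005,0,0,0,0],
    [0,0,0,0,0,0,0],
  ],
)

```text
clock: 6.65
tool_pos: [0.5289, -0.2, 0.0425]
tool_rot: [0.349, 3.11, -0.006]
wrist_force: [0.8, 0.0, 0.7]
grip_width: 0.999
```

```bash
python3 - <<'E'
from h import *
s=manip.state();print(s['tool_pos'],drot(77.3,s['tool_rot']))
E
```

```text
[ 0.52887597 -0.20003138  0.04245332] [0.005008   0.0113431  0.00165626]
```

>>> servo_tool(
  steps=[
    [-0.0035,0.0025,-0.013,0.005,0.011,0,0],
    [0,0,-0.001,0,0,0,0],
    [0,0,0,0,0,0,0],
  ],
)

```text
clock: 7.02
tool_pos: [0.5274, -0.1985, 0.0313]
tool_rot: [0.35, 3.117, -0.002]
wrist_force: [-0.6, -0.4, 0.5]
grip_width: 0.998
```

```bash
python3 - <<'E'
from h import *
s=manip.state();print(s['tool_pos'],drot(77.3,s['tool_rot']))
snap('wrist','w4',None,1.5)
E
```

```text
[ 0.52741084 -0.19853933  0.0313376 ] [0.00203985 0.00446927 0.00177909]
```

View pics/w4.png

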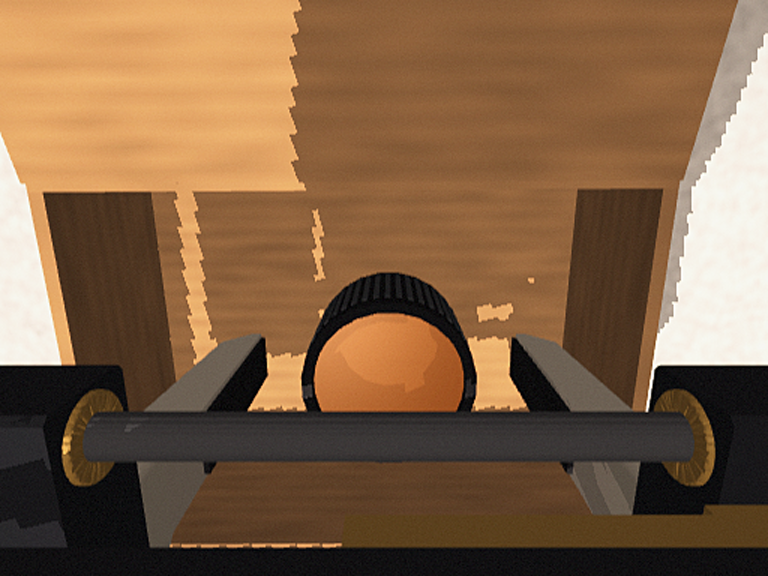

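>>> servo_tool(
  steps=[
    [-0.002,0.001,-0.005,0.002,0.004,0,0],
    [0,0,0,0,0,0,255],
    [0,0,0,0,0,0,255],
    [0,0,0,0,0,0,255],
    [0,0,0,0,0,0,255],
  ],
)

```text
clock: 7.7
tool_pos: [0.5254, -0.1975, 0.0263]
tool_rot: [0.35, 3.122, -0.0]
wrist_force: [-0.0, 0.7, -0.4]
grip_width: 0.621
```

>>> servo_tool(
  steps=[
    [0,0,0,0,0,0,255],
    [0,0,0,0,0,0,255],
  ],
)

```text
clock: 7.95
tool_pos: [0.5254, -0.1975, 0.0263]
tool_rot: [0.35, 3.122, -0.0]
wrist_force: [-0.5, -0.2, 0.7]
grip_width: 0.602
```

>>> servo_tool(
  steps=[
    [0,0,0.04,0,0,0,255],
    [0,0,0.05,0,0,0,255],
    [0,0.005,0.04,0,0,0,255],
    [0,0.03,0.01,0,0,0,255],
  ],
)

```text
clock: 8.45
tool_pos: [0.5224, -0.162, 0.1675]
tool_rot: [-0.354, -3.117, -0.003]
wrist_force: [0.1, 0.6, -2.7]
grip_width: 0.595
```

```bash
python3 - <<'E'
from h import *
s=manip.state();print(s['tool_pos'],s['grip_width'],s['wrist_force'],drot(77.3,s['tool_rot']))
crop('top0','c4',(178,178,206,206),22)
ci=camera_info('top')
im=np.load('pics/top0.npy')[178:206,178:206].copy()
for z,r in((.066,.023),(.055,.029),(.084,.0148)):
    print(z,[np.round(22*(proj(ci,[.5965+r*np.cos(t),.188+r*np.sin(t),z])-178+.5)).astype(int).tolist() for t in np.radians(np.arange(0,360,30))])
snap('wrist','w5',None,1.5)
E
```

```text
[ 0.52238148 -0.16197673  0.16748244] 0.5953906884598321 [ 0.1357613   0.60616766 -2.69676893] [-0.00238841 -0.00486336  0.00424239]
0.066 [[297, 115], [214, 140], [154, 202], [132, 286], [155, 368], [216, 427], [300, 447], [384, 422], [444, 359], [465, 275], [442, 193], [381, 135]]
0.055 [[310, 83], [207, 114], [131, 192], [104, 297], [133, 400], [210, 473], [314, 498], [419, 467], [494, 389], [521, 284], [492, 181], [415, 108]]
0.084 [[275, 156], [221, 172], [181, 213], [167, 268], [182, 321], [222, 360], [277, 373], [331, 356], [371, 315], [385, 261], [369, 207], [329, 169]]
```

View pics/c4.png

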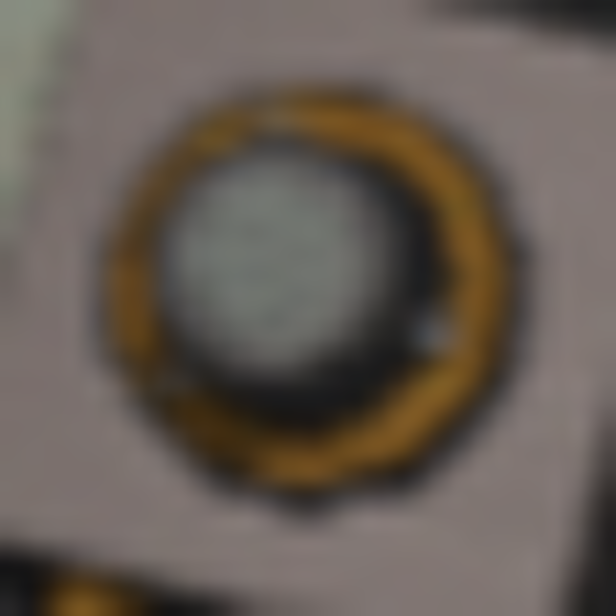

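View pics/w5.png

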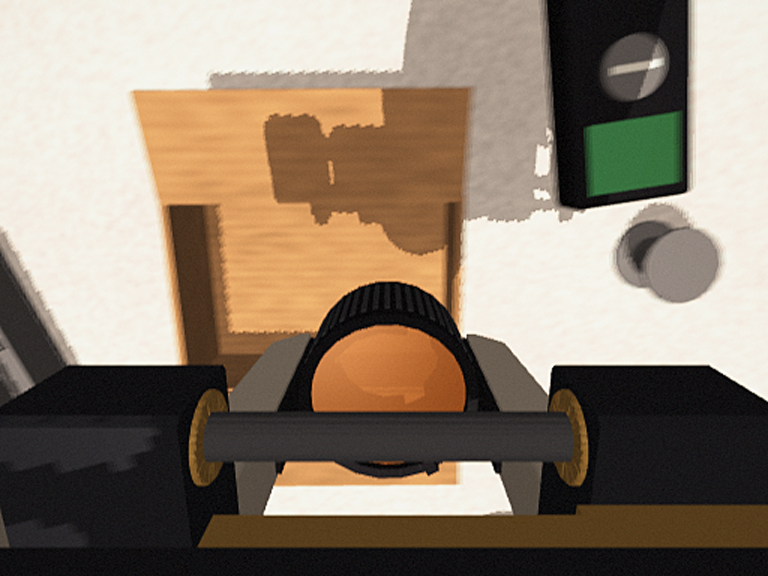

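```bash
python3 - <<'E'
from h import *
ci=camera_info('wrist');s=manip.state();print(s['tool_pos'])
p=s['tool_pos']
for dz in(.042,.0435,.045):
    l=atz(ci,433/1.5,467/1.5,p[2]-.0223+dz)-p;print(np.linalg.norm(l[:2])*1000,np.degrees(np.arctan2(l[1],l[0])))
for t in (10,15,20,25): print(t,1.5*proj(ci,[p[0]+.0265*np.cos(np.radians(t)),p[1]+.0265*np.sin(np.radians(t)),p[2]-.0223+.0435]))
print(1.5*proj(ci,[p[0],p[1],p[2]-.0223+.0395]))
y=cv2.Rodrigues(s['tool_rot'])[0][:,1];print(np.degrees(np.arctan2(y[1],y[0])))
E
```

```text
[ 0.52243419 -0.15790588  0.16757179]
28.770247939986163 18.41206220423557
27.787410746003765 19.231730027020713
26.810676735760566 20.11131127049095
10 [418.99193908 469.43565992]
15 [425.57287895 466.70878833]
20 [431.89232291 463.48353305]
25 [437.9060379  459.77894502]
[386.79454945 393.98740286]
77.1639891547778
```

>>> servo_tool(
  steps=[
    [0.01,0.055,0,0,0,-0.04,255],
    [0.012,0.06,0,0,0,-0.04,255],
    [0.012,0.06,0,0,0,-0.04,255],
    [0.012,0.06,0,0,0,-0.04,255],
    [0.012,0.05,0,0,0,-0.03,255],
  ],
)

```text
clock: 9.12
tool_pos: [0.5801, 0.1321, 0.1672]
tool_rot: [-0.663, -3.066, -0.006]
wrist_force: [0.9, 0.2, -1.1]
grip_width: 0.596
```

>>> servo_tool(
  steps=[
    [0.006,0.03,0,0,0,0,255],
    [0,0,0,0,0,0,255],
  ],
)

```text
clock: 9.38
tool_pos: [0.5854, 0.167, 0.1658]
tool_rot: [-0.655, -3.066, -0.006]
wrist_force: [0.5, -1.5, -1.8]
grip_width: 0.599
```

```bash
python3 - <<'E'
from h import *
s=manip.state();y=cv2.Rodrigues(s['tool_rot'])[0][:,1];print(s['tool_pos'],np.degrees(np.arctan2(y[1],y[0])),drot(64.3,s['tool_rot']),s['q'])
snap('wrist','w6',None,1.5)
snap('top','t6',(150,140,250,215),8)
E
```

```text
[0.58535984 0.16702247 0.16581291] 65.88388218326615 [-0.00497495 -0.00538984 -0.02765166] [ 0.19023507  0.19632338  1.53795953  0.00591812  1.4117455  -0.96061371]
```

View pics/w6.png

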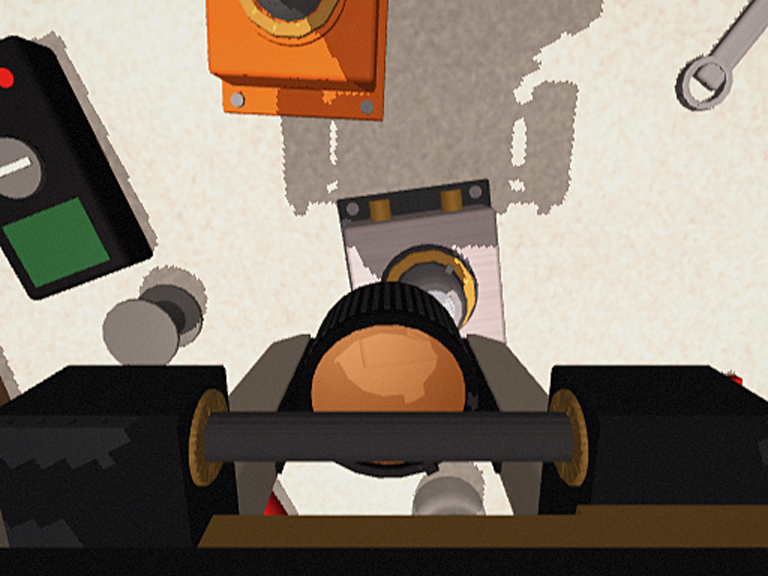

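>>> servo_tool(
  steps=[
    [0.04,0.015,0,-0.002,-0.002,-0.014,255],
    [0.025,0.005,0,-0.002,-0.002,-0.014,255],
    [0,0,0,0,0,0,255],
  ],
)

```text
clock: 9.85
tool_pos: [0.6499, 0.1797, 0.1637]
tool_rot: [-0.709, -3.055, 0.005]
wrist_force: [-0.6, 0.3, -2.0]
grip_width: 0.598
```

```bash
python3 - <<'E'
from h import *
s=manip.state();y=cv2.Rodrigues(s['tool_rot'])[0][:,1];print(s['tool_pos'],np.degrees(np.arctan2(y[1],y[0])),drot(64.3,s['tool_rot']))
ci=snap('wrist','w7',None,1.5);print(ci['origin'].tolist(),ci['attitude'].tolist())
crop('w7','w7c',(200,80,340,200),5.7)
E
```

```text
[0.64986986 0.17971703 0.16368799] 63.8697145742773 [ 0.00214414 -0.00600665  0.00752004]
[0.5889027408302236, 0.21083467091123906, 0.3158516250187229] [2.479907329629658, 1.5459145427332834, 0.18803536852994776]
```

View pics/w7.png

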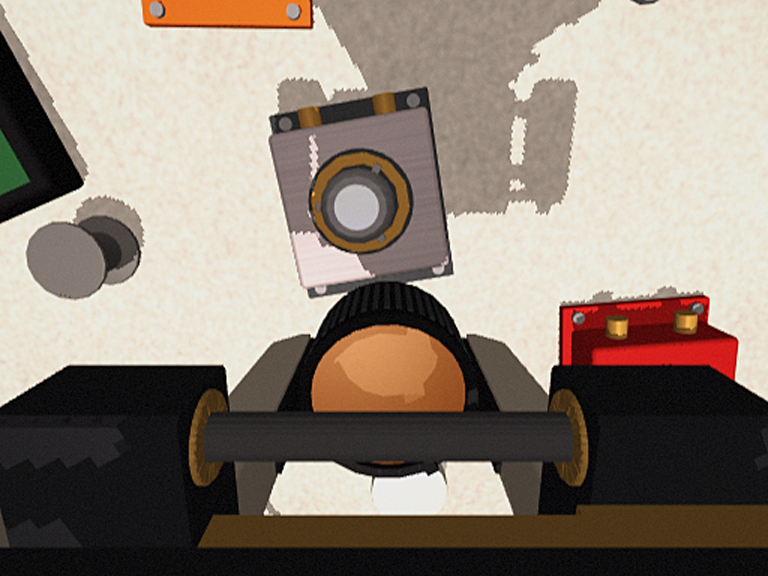

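View pics/w7c.png

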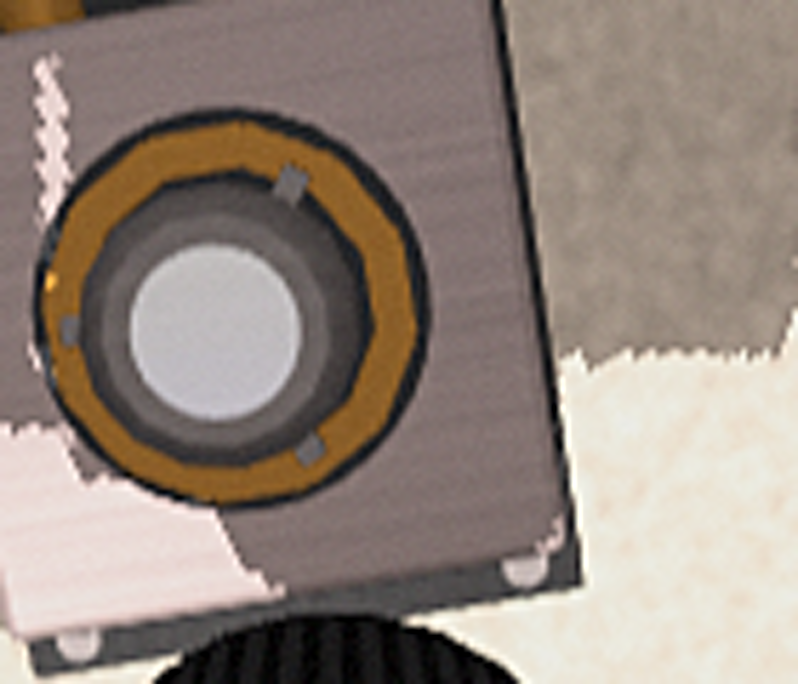

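```bash
python3 - <<'E'
from h import *
W=dict(W1,origin=[0.5889027408302236,0.21083467091123906,0.3158516250187229],attitude=[2.479907329629658,1.5459145427332834,0.18803536852994776])
f=lambda u,v,z:atz(W,200+(u+.5)/5.7-.5,80+(v+.5)/5.7-.5,z)
n=f(216,332,.084);print('nose',n,'shoulder',f(232,308,.05),'ring',f(231,311,.055))
print('r',np.linalg.norm(f(130,332,.084)-f(302,332,.084)))
P=[f(u,v,.066) for u,v in((292,180),(70,330),(311,448))]
from numpy.linalg import norm
c=np.mean(P,0);print('pins c',c)
for p in P:
    d=p-c; e=p-n;print(norm(d[:2]),np.degrees(np.arctan2(d[1],d[0]))%120,np.degrees(np.arctan2(e[1],e[0]))%120)
E
```

```text
nose [0.59701436 0.18853222 0.084     ] shoulder [0.59613493 0.18896849 0.05      ] ring [0.59631564 0.18905624 0.055     ]
r 0.022173349805760564
pins c [0.59680864 0.1885256  0.066     ]
0.021161111383700942 7.168561481351844 7.62069043300248
0.021495519230484438 7.1596556752797795 6.663165564476898
0.021333151941150114 7.9419096683630235 8.001206076625374
```

>>> servo_tool(
  steps=[
    [-0.035,0.006,0,0.001,-0.003,0.004,255],
    [-0.016,0.003,0,0.001,-0.003,0.003,255],
    [0,0,-0.01,0,0,0,255],
    [0,0,-0.01,0,0,0,255],
    [0,0,0,0,0,0,255],
  ],
)

```text
clock: 10.52
tool_pos: [0.5946, 0.1838, 0.1413]
tool_rot: [-0.704, -3.059, 0.003]
wrist_force: [0.4, -0.7, -1.2]
grip_width: 0.597
```

```bash
cat > st.py <<'E'
from h import *
s=manip.state();y=cv2.Rodrigues(s['tool_rot'])[0][:,1];print(s['clock'],s['tool_pos'],'jaw',np.degrees(np.arctan2(y[1],y[0])),drot(64.4,s['tool_rot']),'err',np.array([.5968,.1887])-s['tool_pos'][:2],s['wrist_force'],s['moment'])
E
python3 st.py
```

```text
10.525 [0.59463113 0.18379671 0.14131395] jaw 64.06725648901322 [ 0.00139323 -0.00306866  0.00581026] err [0.00216887 0.00490329] [ 0.40239289 -0.73776847 -1.22413632] [-0.00658961 -0.00514531  0.02394489]
```

>>> servo_tool(
  steps=[
    [0.002,0.005,-0.01,0.001,-0.003,0.005,255],
    [0,0,-0.005,0,0,0,255],
    [0,0,0,0,0,0,255],
  ],
)

```text
clock: 10.9
tool_pos: [0.5974, 0.1889, 0.1247]
tool_rot: [-0.697, -3.063, 0.001]
wrist_force: [-0.2, -0.9, -1.2]
grip_width: 0.601
```

```bash
python3 st.py
```

```text
10.9 [0.59739783 0.18892554 0.1247265 ] jaw 64.35120183508845 [ 0.00039211 -0.00028865  0.00085171] err [-0.00059783 -0.00022554] [-0.22424486 -0.90638374 -1.18162765] [-0.00226436 -0.01440734 -0.01402483]
```

>>> servo_tool(
  steps=[
    [-0.0005,0,-0.005,0,0,0,255],
    [0,0,-0.005,0,0,0,255],
    [0,0,-0.005,0,0,0,255],
    [0,0,-0.004,0,0,0,255],
    [0,0,0,0,0,0,255],
  ],
)

```text
clock: 11.52
tool_pos: [0.597, 0.189, 0.1046]
tool_rot: [0.697, 3.063, -0.001]
wrist_force: [0.5, 0.9, -1.7]
grip_width: 0.6
```

```bash
python3 st.py
```

```text
11.525 [0.59700426 0.1889627  0.10459896] jaw 64.35706856119775 [ 4.12086626e-04 -4.61730705e-05  7.49268214e-04] err [-0.00020426 -0.0002627 ] [ 0.50140315  0.90851342 -1.69938877] [ 0.04903694 -0.00950351  0.02819988]
```

>>> servo_tool(
  steps=[
    [0,0,-0.004,0,0,0,255],
    [0,0,-0.004,0,0,0,255],
    [0,0,-0.004,0,0,0,255],
    [0,0,0,0,0,0,255],
  ],
)

```text
clock: 12.02
tool_pos: [0.5972, 0.189, 0.092]
tool_rot: [0.697, 3.063, -0.0]
wrist_force: [0.5, -0.3, -1.3]
grip_width: 0.603
```

```bash
python3 st.py
```

```text
12.025 [0.5971539  0.18896143 0.09195432] jaw 64.35479732756679 [0.0003365 0.0003447 0.0007889] err [-0.0003539  -0.00026143] [ 0.47798612 -0.31926424 -1.34189895] [-0.04639951  0.01753062 -0.02680237]
```

No side load. Next I go down past the pin tops (TCP about 0.088).

>>> servo_tool(
  steps=[
    [0,0,-0.003,0,0,0,255],
    [0,0,-0.003,0,0,0,255],
    [0,0,-0.002,0,0,0,255],
    [0,0,0,0,0,0,255],
  ],
)

```text
clock: 12.52
tool_pos: [0.5973, 0.189, 0.0836]
tool_rot: [0.697, 3.063, -0.0]
wrist_force: [0.7, 0.2, -1.8]
grip_width: 0.602
```

```bash
python3 st.py
```

```text
12.525 [0.59729188 0.1890071  0.08358328] jaw 64.35351382049411 [0.00020684 0.00063242 0.00081137] err [-0.00049188 -0.0003071 ] [ 0.70393166  0.19895509 -1.80405909] [ 0.0182598   0.03272324 -0.01431086]
```

>>> servo_tool(
  steps=[
    [0,0,-0.004,0,0,0,255],
    [0,0,-0.003,0,0,0,255],
    [0,0,0,0,0,0,255],
  ],
)

```text
clock: 12.9
tool_pos: [0.5974, 0.189, 0.0767]
tool_rot: [0.697, 3.062, -0.0]
wrist_force: [-2.2, -0.8, 2.4]
grip_width: 0.594
```

>>> servo_tool(
  steps=[
    [0,0,-0.003,0,0,0,255],
    [0,0,-0.002,0,0,0,255],
    [0,0,0,0,0,0,255],
  ],
)

```text
clock: 13.28
tool_pos: [0.5977, 0.1891, 0.0733]
tool_rot: [0.697, 3.062, 0.0]
wrist_force: [-3.8, -1.8, 6.8]
grip_width: 0.604
```

```bash
python3 st.py
```

```text
13.275 [0.59765068 0.18905023 0.07331327] jaw 64.36233186571863 [0.00027414 0.00143514 0.0006577 ] err [-0.00085068 -0.00035023] [-3.83165275 -1.84229858  6.78986633] [-0.23263673  0.7971531   0.04049548]
```

>>> servo_tool(
  steps=[
    [-0.0008,-0.0003,-0.002,0,0.001,0,255],
    [0,0,-0.002,0,0,0,255],
    [0,0,-0.002,0,0,0,255],
  ],
)

```text
clock: 13.65
tool_pos: [0.5977, 0.189, 0.0723]
tool_rot: [0.696, 3.061, 0.001]
wrist_force: [-11.1, -2.9, 18.4]
grip_width: 0.603
```

```bash
python3 st.py
```

```text
13.65 [0.59768779 0.18903269 0.07225161] jaw 64.37790255563834 [8.32699589e-05 2.28195682e-03 3.86627019e-04] err [-0.00088779 -0.00033269] [-11.13131908  -2.89517814  18.39953036] [-0.66050128  2.07458206 -0.03059753]
```

>>> servo_tool(
  steps=[
    [-0.002,-0.0005,-0.0015,0,0.002,0,255],
    [-0.001,0,-0.002,0,0,0,255],
  ],
)

```text
clock: 13.9
tool_pos: [0.5976, 0.189, 0.0724]
tool_rot: [0.695, 3.057, 0.004]
wrist_force: [-3.9, -2.3, 13.1]
grip_width: 0.6
```

```bash
python3 st.py; python3 - <<'E'
from h import *
snap('scene','s8',(165,95,355,250),4)
snap('wrist','w8',None,1.5)
E
python3 st.py
```

```text
13.9 [0.59758213 0.18902999 0.07236783] jaw 64.37884976368899 [-0.00112401  0.00708305  0.00038116] err [-0.00078213 -0.00032999] [-3.91340609 -2.26544493 13.13473871] [-0.73212202  0.98259044  0.02319722]
14.0 [0.5975429  0.18901603 0.07242154] jaw 64.37671516098993 [-0.00112073  0.00702497  0.00041823] err [-0.0007429  -0.00031603] [-2.5437146  -1.45499685  9.72447012] [-0.40778594  0.64331133 -0.01820128]
```

View pics/s8.png

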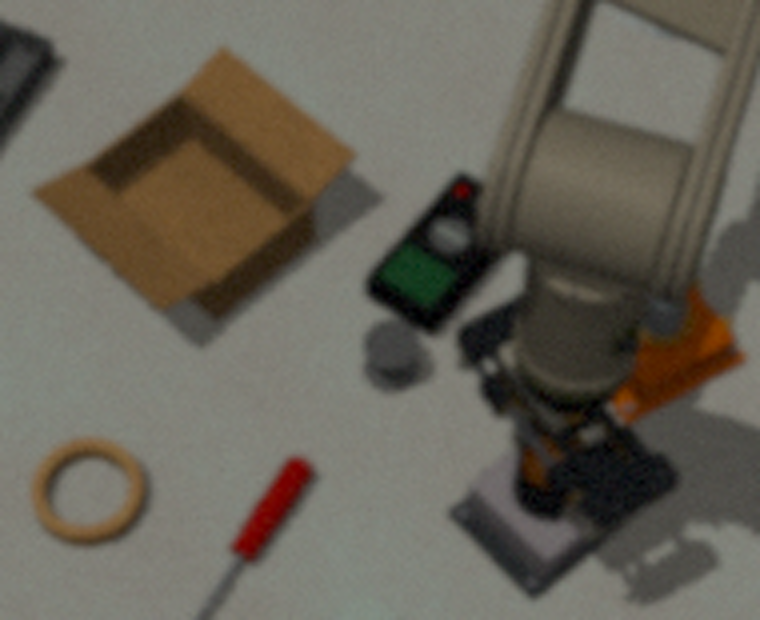

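View pics/w8.png

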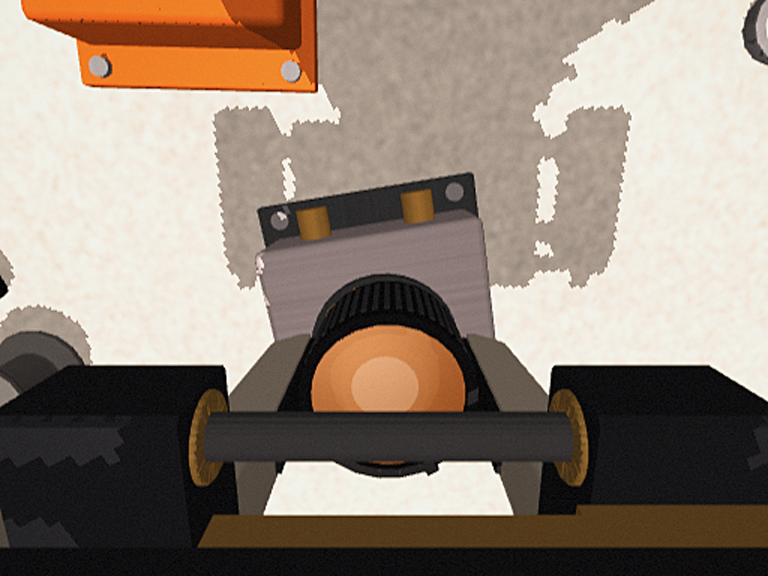

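>>> servo_tool(
  steps=[
    [-0.0015,-0.0003,-0.003,-0.001,0.007,0,255],
    [-0.001,-0.0003,-0.004,0,0.003,0,255],
    [-0.001,-0.0003,-0.005,0,0.002,0,255],
  ],
)

```text
clock: 14.38
tool_pos: [0.5977, 0.189, 0.0722]
tool_rot: [0.695, 3.061, 0.003]
wrist_force: [-20.9, -4.0, 39.5]
grip_width: 0.6
```

```bash
python3 st.py; python3 - <<'E'
from h import *
snap('top','t9'); snap('top','t10');snap('top','t11');snap('wrist','w9')
E
python3 st.py
```

```text
14.375 [0.59773392 0.1890303  0.07219292] jaw 64.40764723933803 [-0.00132022  0.00288087 -0.000131  ] err [-0.00093392 -0.0003303 ] [-20.87456663  -3.96715325  39.52645297] [-1.31920839  3.77783186 -0.08622882]
14.575 [0.59773908 0.18901496 0.07222067] jaw 64.40545029195027 [-1.28472721e-03  3.07862992e-03 -9.23611925e-05] err [-0.00093908 -0.00031496] [-16.42078703  -3.54598462  34.79566054] [-1.21088744  3.29062508 -0.15098397]
```

>>> servo_tool(
  steps=[
    [-0.001,-0.0002,-0.0025,0,0.001,0,255],
  ],
)

```text
clock: 14.7
tool_pos: [0.5976, 0.189, 0.0724]
tool_rot: [0.695, 3.06, 0.004]
wrist_force: [-3.1, -0.1, 7.2]
grip_width: 0.603
```

```bash
python3 st.py; python3 - <<'E'
from h import *
for i in range(4): snap('top','u%d'%i)
E
python3 st.py
```

```text
14.7 [0.59758191 0.18901524 0.07239979] jaw 64.41523727454673 [-0.00158059  0.00434564 -0.0002606 ] err [-0.00078191 -0.00031524] [-3.06539128 -0.08907372  7.16782436] [-0.32644484  0.65311498 -0.03677774]
14.9 [0.59764205 0.18901202 0.07229949] jaw 64.41593770769448 [-0.00154228  0.00426958 -0.00027301] err [-0.00084205 -0.00031202] [-7.47312645 -1.13998787 17.18985281] [-0.63995807  1.58115901 -0.05985291]
```

```bash
python3 - <<'E'
from h import *
for i in range(4): snap('wrist','v%d'%i,None,1.5)
snap('top','t12',(160,40,440,250),2.8)
E
python3 st.py
```

```text
15.15 [0.59766531 0.18901765 0.0723033 ] jaw 64.41204239287084 [-0.00160737  0.00424236 -0.00020504] err [-0.00086531 -0.00031765] [-8.14646339 -2.10394673 16.93976937] [-0.6985532   1.56143742 -0.04191396]
```

View pics/t12.png

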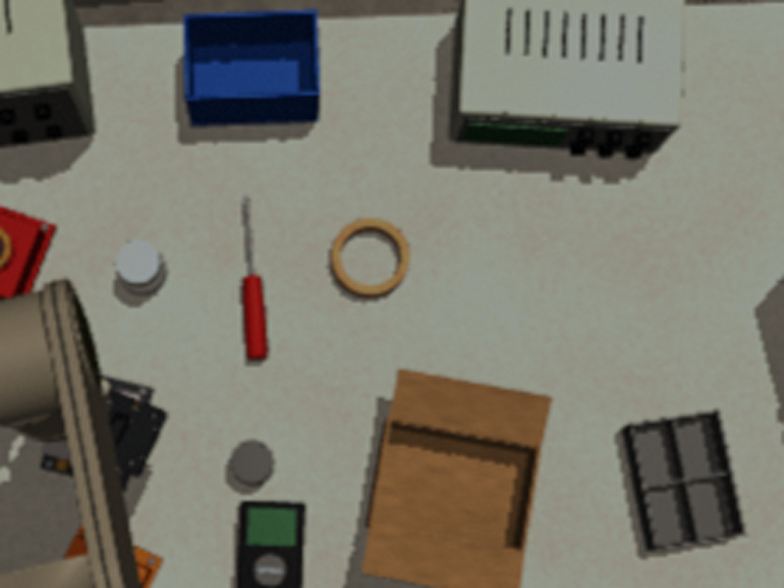

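The push is steady at about 17 N. Both flaps are open, the carton is empty, and the bystanders haven't moved, so I'm handing in.

```bash
python3 -c "
from rig import manip
print(manip.job_done())"
```

```text
the job is handed in; nothing more can be done
None
```

The filter cell is on the detector head, keyed over the pins and held pushed home by the gripper. I handed the job in at about 15.2 s.

- **Flaps:** I pushed both back with the closed fingers. The last pictures show them lying well outwards. I estimated their angle from the fingertip path at about 2.6 rad and did not measure it directly.
- **Cell:** I gripped it in the carton, with the lug at about 20° in the world frame. The wrist camera showed the pins at about 7.4°, so I turned the cell about 13° to match. It passed the pin tops with no change in force, so no turning search was needed.
- **Pushed home:** The tool sits at z = 0.0723 m, which puts the cell's underside at the 50 mm shoulder. Raising the push to 35–40 N moved it no lower, so it is on the hard stop. I then eased the push to a steady 17 N or so, above the spring's 9.6 N. The grip reading stayed at 0.60, or 56 mm.
- **Remaining errors:** About 8 N of side force and a tilt of about 0.005 rad remained. The tool was about 0.9 mm off the nose axis I measured, which is within the bore clearance and camera accuracy.
- **Bystanders:** The spool, multimeter, screwdriver, jar, tape and parts tray look unmoved in the last top picture. The wrench was out of that crop, but the arm did not come near it.

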